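Set out soap holders with fresh soap and close the soap dish

ROBOT

A 6-joint arm with a two-finger parallel gripper is mounted at the origin on the work surface. World frame = base frame: x ahead of the robot, y to its left, z up, the work surface at z = 0. Lengths are in m, angles in rad, forces in N, time in s.
With the tool pointing down it reaches from about 0.375 to 0.975 m from the base axis. Payload 3.8 kg.
Tool frame: the origin (TCP) lies midway between the tips of the shut fingers; the grasp point (between the pads) lies 19 mm behind it; z points along the fingers, y is the line along which they close (so a half turn about z gives the same grasp; the last joint's range is limited). The gripper opens to 85 mm and grips with 20 to 120 N. Pads are 22 mm wide; open, the fingers measure 114 mm over their backs; the gripper's body (76 mm by 85 mm) begins 54 mm behind the grasp point. The pads swing forward as they close: fully open they stand 13 mm farther back than shut.
Start: joints at [1.152, 0.264, 1.604, -0, 1.274, -0.037], TCP at [0.251, 0.626, 0.231] pointing down, gripper open.
Joint ranges: [-2.63, 2.63], [-0.94, 2.18], [0.31, 2.57], [-1.31, 4.45], [0, 2.66], [-2.55, 2.55]. Speed limits (rad/s): [2.57, 2.57, 3.14, 3.14, 3.14, 3.14].

INTERFACE

Orientations are given as a rotation vector (axis times angle).
In Python, from workcell import bot gives the robot as it stands.
- The arm moves only by the tool step_arm, never from a script. Its argument "motion" is a list of rows, each a list of 5 numbers: the finger opening in cm, from 0 to 8.54, then the shift along the tool's x, y, z in cm, then the turn about the tool's z in degrees. In form: [[claw, dx, dy, dz, twist], ...]. A call has 1 to 20 rows; each row is the pose to reach, as a shift and turn from the pose commanded when the call began, along the tool's axes at that moment; what a row does not reach only later rows make up. A row lasts 1/10 s, in which the tool goes at most 50 mm and 8.59 degrees, less where a joint would pass 70% of its speed; a pose out of reach is approached as far as the arm can. A call with a gripper value outside its range is refused whole. The fingers move at their own pace and stop on an object; "force" is the grip in N (left out, the last holds). Time passes only in rows, so rows that repeat a pose let the fingers close. It gives the time, the measured TCP pose, the force, the opening and the grip force at its end, in the units of the state.
- bot.read_state(): the state, without advancing time (a new reading comes with each control period).
- bot.read_camera(name): name is "side" or "top"; returns (picture, depth): 400x640x3 uint8, red, green, blue; 400x640 float32, m along the optical axis (not along the pixel's ray), 0 where there is no reading.
- bot.calibration(name): a dict with "mtx" (3x3 intrinsics, pixels), "origin" and "orientation" of the camera in the world. Camera axes: x right, y up, looking along -z (the intrinsics and any distortion apply to the point x, -y, -z); pixel columns grow to the right and rows downward; lengths in m; the calibration is good to about 2 mm. A picture is of the moment at which its call begins. calibration takes no time and is no camera call.
- bot.finish_job(): hands the job in; it is judged then, once.
The state is a dict: "time": time; "q": joint angles; "joint_vel": joint speeds; "joint_torque": joint torques, N m; "tool_pos": TCP position; "tcp_rot": TCP orientation; "wrist_force": force on the tool from outside, world axes, zero at the start; "torque": the same for the moment, N m; "width": opening from 0.0 (shut) to 1.0 (fully open); "grip_force": force on a finger pad.
Only numpy, scipy, OpenCV 4.12 (cv2) and the standard library are available. Lean on these libraries where they do the work, as an engineer would, in place of code of your own. Each camera call takes 0.05 s, during which the arm holds its last target. There are 200 camera calls.

TASK

Set out fresh hand soap: free the lid of the round soap dish by tipping one edge up about 2 cm while the opposite edge still rests on the dish, then carry it low (keep the lid within 10 cm of the counter) and lay it flat, handle up, on the cork mat. Lift every soap holder that hangs on the rail up and off its peg, stand it upright on the dark wooden board, and lay one bar of soap flat in the middle of each holder's tray; any bar left over stays in the dish. Finally set the lid back on the dish, centred and fully down; do not shift the dish, and leave the other things alone.

Things in the scene. Friction and masses are not known exactly. Their poses are not given: they have to be found in the camera images.
- dish_in (a point): Centre of the inner floor, 4 mm above the underside (z up), of a shallow round white ceramic dish, 166 mm across outside, 158 mm inside, rim 30 mm above its underside, floor 4 mm thick; 0.9 kg, loose on the counter. The three soap bars lie in it, long sides pointing outwards, 120 degrees apart, centres 43 mm from the middle.
- lid_plate (a point): Middle of the underside of the lid's plate: this face rests on the dish rim when shut (26 mm above dish_in). The lid is a wooden disc 179 mm across and 5 mm thick with a thin skirt reaching 10 mm below this face; the skirt is 173 mm across inside and goes round the outside of the dish with about 3.5 mm play. 0.25 kg. z up; x along the handle.
- lid_handle (a point): Centre of the lid's handle: an upright wooden bar across the middle of the lid, 80 mm long (x), 14 mm wide (y), standing 25 mm above the lid's top face; this point is 12.5 mm above that face and 17.5 mm above lid_plate.
- mat_top (a point): Centre of the top face of a square cork mat, 190 x 190 x 4 mm, fixed on the counter (top face 4 mm above the counter). The lid is laid here.
- board_top (a point): Centre of the top face of a dark wooden board, 160 (x) x 350 (y) x 8 mm, fixed on the counter. Up to three holders stand on it side by side along y.
- stand: Fixed dark steel rail on two feet, 400 mm long (y), beam top 142 mm above the counter; origin on the counter below the beam's middle. Three flat steel pegs, 30 mm wide, 8 mm thick, 115 mm apart, stick out of the beam towards -x, top face 134 mm above the counter; each is 89 mm long outside the beam, and its end turns up in a lip 8 mm above the top face. A hung strip is about 41 mm from the beam.
- holder1_strip (a point): White metal soap holder (may be absent), 0.25 kg, at first hanging level on a peg. Point: centre of its upright strip, 7 mm thick (x), 70 wide (y), 30 tall, 61 mm above the base underside, on two legs at y = +-31 mm. The peg goes through the open window under the strip (46 mm tall, 56 wide) and carries the strip lower edge. x points away from the tray; base 127 (x) by 92 mm (y).
- holder1_tray (a point): Middle of that holder's tray floor: 50 mm in front of the strip (-x of the strip) and 3 mm above the base's underside. The tray is 84 mm (x) by 84 mm (y) inside, with lips 4 mm above the floor on three sides, the legs and a flat weighted heel, 11 mm high, on the strip side.
- holder2_strip (a point): White metal soap holder (may be absent), 0.25 kg, at first hanging level on a peg. Point: centre of its upright strip, 7 mm thick (x), 70 wide (y), 30 tall, 61 mm above the base underside, on two legs at y = +-31 mm. The peg goes through the open window under the strip (46 mm tall, 56 wide) and carries the strip lower edge. x points away from the tray; base 127 (x) by 92 mm (y).
- holder2_tray (a point): Middle of that holder's tray floor: 50 mm in front of the strip (-x of the strip) and 3 mm above the base's underside. The tray is 84 mm (x) by 84 mm (y) inside, with lips 4 mm above the floor on three sides, the legs and a flat weighted heel, 11 mm high, on the strip side.
- holder3_strip (a point): White metal soap holder (may be absent), 0.25 kg, at first hanging level on a peg. Point: centre of its upright strip, 7 mm thick (x), 70 wide (y), 30 tall, 61 mm above the base underside, on two legs at y = +-31 mm. The peg goes through the open window under the strip (46 mm tall, 56 wide) and carries the strip lower edge. x points away from the tray; base 127 (x) by 92 mm (y).
- holder3_tray (a point): Middle of that holder's tray floor: 50 mm in front of the strip (-x of the strip) and 3 mm above the base's underside. The tray is 84 mm (x) by 84 mm (y) inside, with lips 4 mm above the floor on three sides, the legs and a flat weighted heel, 11 mm high, on the strip side.
- soap1_mid (a point): Centre of a cream soap bar, 60 mm (x) by 36 mm (y) by 22 mm thick (z), 55 g.
- soap2_mid (a point): Centre of a cream soap bar, 60 mm (x) by 36 mm (y) by 22 mm thick (z), 55 g.
- soap3_mid (a point): Centre of a cream soap bar, 60 mm (x) by 36 mm (y) by 22 mm thick (z), 55 g.
- softener: Bystander, to be left alone: blue bottle, 72 mm across, 210 mm tall. Origin at its underside (its middle).
- detergent: Bystander, to be left alone: gold-brown bottle, 90 mm across, 240 mm tall. Origin at its underside (its middle).
- brush: Bystander, to be left alone: scrubbing brush lying flat, about 200 mm long. Origin at its underside, near its middle.
- dosecup: Bystander, to be left alone: small white open cup, 70 mm across, 50 mm tall. Origin at its underside (its middle).
- jar: Bystander, to be left alone: glass jar with steel cap, 70 mm across, 90 mm tall. Origin at its underside (its middle).
- bowl: Bystander, to be left alone: blue bowl, 120 mm across, 45 mm tall. Origin at its underside (its middle).
Things that resemble listed ones, but are neither listed nor needed, are in the scene too. What is shaped like the part that bears holder1_strip but orange or yellow is not meant.

How it is judged:
On the way, in this order (a step that is already met when the one before it is completed fails the run):
1. one edge of the lid is tipped up while the opposite edge is still down on the dish (within about 6 mm of its rim) (((angle between lid_plate's own z axis and vertical between 0.07 and 0.5 rad and z of lid_plate in the frame of dish_in below 0.038 m and horizontal distance between lid_plate and dish_in below 0.03 m) or (angle between lid_plate's own z axis and vertical between 0.11 and 0.5 rad and z of lid_plate in the frame of dish_in below 0.041 m and horizontal distance between lid_plate and dish_in below 0.03 m) or (angle between lid_plate's own z axis and vertical between 0.15 and 0.5 rad and z of lid_plate in the frame of dish_in below 0.0445 m and horizontal distance between lid_plate and dish_in below 0.03 m) or (angle between lid_plate's own z axis and vertical between 0.2 and 0.5 rad and z of lid_plate in the frame of dish_in below 0.049 m and horizontal distance between lid_plate and dish_in below 0.03 m) or (angle between lid_plate's own z axis and vertical between 0.25 and 0.5 rad and z of lid_plate in the frame of dish_in below 0.0525 m and horizontal distance between lid_plate and dish_in below 0.03 m))), for 0.1 s.
2. the lid lies flat, handle up, on the cork mat, released (horizontal distance between lid_plate and mat_top below 0.06 m and z of lid_plate in the frame of mat_top below 0.014 m and angle between lid_plate's own z axis and vertical below 0.06 rad and contact force between lid and the fingers below 0.05 N and linear speed of lid below 0.02 m/s), for 0.2 s.
3. every holder present stands on the board with a soap bar in its tray (x of holder1_tray in the frame of board_top between -0.065 and 0.065 m and y of holder1_tray in the frame of board_top between -0.16 and 0.16 m and z of holder1_tray in the frame of board_top between -0.001 and 0.008 m and angle between each of holder1_tray, holder2_tray, holder3_tray's own z axis and vertical below 0.06 rad and x of holder2_tray in the frame of board_top between -0.065 and 0.065 m and y of holder2_tray in the frame of board_top between -0.16 and 0.16 m and z of holder2_tray in the frame of board_top between -0.001 and 0.008 m and x of holder3_tray in the frame of board_top between -0.065 and 0.065 m and y of holder3_tray in the frame of board_top between -0.16 and 0.16 m and z of holder3_tray in the frame of board_top between -0.001 and 0.008 m and ((x of soap1_mid in the frame of holder1_tray between -0.022 and 0.022 m and y of soap1_mid in the frame of holder1_tray between -0.03 and 0.03 m and z of soap1_mid in the frame of holder1_tray between 0.007 and 0.016 m) or (x of soap2_mid in the frame of holder1_tray between -0.022 and 0.022 m and y of soap2_mid in the frame of holder1_tray between -0.03 and 0.03 m and z of soap2_mid in the frame of holder1_tray between 0.007 and 0.016 m) or (x of soap3_mid in the frame of holder1_tray between -0.022 and 0.022 m and y of soap3_mid in the frame of holder1_tray between -0.03 and 0.03 m and z of soap3_mid in the frame of holder1_tray between 0.007 and 0.016 m)) and ((x of soap1_mid in the frame of holder2_tray between -0.022 and 0.022 m and y of soap1_mid in the frame of holder2_tray between -0.03 and 0.03 m and z of soap1_mid in the frame of holder2_tray between 0.007 and 0.016 m) or (x of soap2_mid in the frame of holder2_tray between -0.022 and 0.022 m and y of soap2_mid in the frame of holder2_tray between -0.03 and 0.03 m and z of soap2_mid in the frame of holder2_tray between 0.007 and 0.016 m) or (x of soap3_mid in the frame of holder2_tray between -0.022 and 0.022 m and y of soap3_mid in the frame of holder2_tray between -0.03 and 0.03 m and z of soap3_mid in the frame of holder2_tray between 0.007 and 0.016 m)) and ((x of soap1_mid in the frame of holder3_tray between -0.022 and 0.022 m and y of soap1_mid in the frame of holder3_tray between -0.03 and 0.03 m and z of soap1_mid in the frame of holder3_tray between 0.007 and 0.016 m) or (x of soap2_mid in the frame of holder3_tray between -0.022 and 0.022 m and y of soap2_mid in the frame of holder3_tray between -0.03 and 0.03 m and z of soap2_mid in the frame of holder3_tray between 0.007 and 0.016 m) or (x of soap3_mid in the frame of holder3_tray between -0.022 and 0.022 m and y of soap3_mid in the frame of holder3_tray between -0.03 and 0.03 m and z of soap3_mid in the frame of holder3_tray between 0.007 and 0.016 m))), for 0.2 s.
At the end, for the whole second after the job is handed in: Each holder stands upright on the board (middle of its tray 15 mm or more inside the edge), one bar flat in its tray (within 22 mm in x, 30 mm in y of the middle); spare bars in the dish; lid down on the dish (within 3 mm, level, within 6 mm of centred); all at rest (all of step 3 and ((horizontal distance between soap1_mid and dish_in below 0.07 m and z of soap1_mid in the frame of dish_in between 0.005 and 0.026 m) or (x of soap1_mid in the frame of holder1_tray between -0.022 and 0.022 m and y of soap1_mid in the frame of holder1_tray between -0.03 and 0.03 m and z of soap1_mid in the frame of holder1_tray between 0.007 and 0.016 m) or (x of soap1_mid in the frame of holder2_tray between -0.022 and 0.022 m and y of soap1_mid in the frame of holder2_tray between -0.03 and 0.03 m and z of soap1_mid in the frame of holder2_tray between 0.007 and 0.016 m) or (x of soap1_mid in the frame of holder3_tray between -0.022 and 0.022 m and y of soap1_mid in the frame of holder3_tray between -0.03 and 0.03 m and z of soap1_mid in the frame of holder3_tray between 0.007 and 0.016 m)) and ((horizontal distance between soap2_mid and dish_in below 0.07 m and z of soap2_mid in the frame of dish_in between 0.005 and 0.026 m) or (x of soap2_mid in the frame of holder1_tray between -0.022 and 0.022 m and y of soap2_mid in the frame of holder1_tray between -0.03 and 0.03 m and z of soap2_mid in the frame of holder1_tray between 0.007 and 0.016 m) or (x of soap2_mid in the frame of holder2_tray between -0.022 and 0.022 m and y of soap2_mid in the frame of holder2_tray between -0.03 and 0.03 m and z of soap2_mid in the frame of holder2_tray between 0.007 and 0.016 m) or (x of soap2_mid in the frame of holder3_tray between -0.022 and 0.022 m and y of soap2_mid in the frame of holder3_tray between -0.03 and 0.03 m and z of soap2_mid in the frame of holder3_tray between 0.007 and 0.016 m)) and ((horizontal distance between soap3_mid and dish_in below 0.07 m and z of soap3_mid in the frame of dish_in between 0.005 and 0.026 m) or (x of soap3_mid in the frame of holder1_tray between -0.022 and 0.022 m and y of soap3_mid in the frame of holder1_tray between -0.03 and 0.03 m and z of soap3_mid in the frame of holder1_tray between 0.007 and 0.016 m) or (x of soap3_mid in the frame of holder2_tray between -0.022 and 0.022 m and y of soap3_mid in the frame of holder2_tray between -0.03 and 0.03 m and z of soap3_mid in the frame of holder2_tray between 0.007 and 0.016 m) or (x of soap3_mid in the frame of holder3_tray between -0.022 and 0.022 m and y of soap3_mid in the frame of holder3_tray between -0.03 and 0.03 m and z of soap3_mid in the frame of holder3_tray between 0.007 and 0.016 m)) and horizontal distance between lid_plate and dish_in below 0.006 m and z of lid_plate in the frame of dish_in below 0.029 m and angle between lid_plate's own z axis and vertical below 0.03 rad and linear speed of each of lid, holder1, holder2, holder3, soap1, soap2, soap3 below 0.02 m/s); the robot touches nothing.
It fails at once if the lid is carried high (plate over 13 cm above the counter) (height (world z) of lid_plate above 0.13 m).
It fails at once if the dish is shifted by more than 3 cm or lifted (distance of dish_in from where it was at the start of the episode above 0.03 m).
It fails at once if a bystander is shifted by more than 3 cm (distance of any of softener, detergent, brush, dosecup, jar, bowl from where it was at the start of the episode above 0.03 m).
Of holder1, holder2, holder3 only 2 to 3 are there at a start; the rules pass over those that are not, and their reading is None.
At some moment in a run one of lid, soap1, soap2, soap3 may be knocked a few centimetres aside while the robot is not near it.
It also fails if it takes over 210 s, if anything falls off the work surface, if the arm or the gripper's body presses on something with over 40 N, if the wrist force passes 120 N, or if a joint passes its speed limit or range.

## Working session

There is one attempt and no reset: what is moved stays moved. The work goes in short steps, Python scripts to look and compute and a tool call to move; the robot and the scene stay as the last step left them, time stands still between calls to the robot, and variables do not carry over. Pictures are saved under pics/ and viewed, at most 14 in all, crops included, and the job is handed in when it is done.

Besides the shell and the picture viewer there is one more tool, called after ">>>" as a command line: name --pt "numbers of a row" for each row, then --argument value for the rest. step_arm: Moves the arm, as the interface text tells. Its arguments: {"type":"object","properties":{"motion":{"type":"array","items":{"type":"array","items":{"type":"number"}}},"force":{"type":"number"}},"required":["motion"]}

```bash
mkdir -p pics && cat > h.py <<'E'
import numpy as np, cv2
from workcell import bot
from scipy.spatial.transform import Rotation as R
def shot(n):
    im,d=bot.read_camera(n); return im,d
def cal(n):
    c=bot.calibration(n); o=np.array(c["orientation"],float)
    M=o if o.shape==(3,3) else R.from_rotvec(o).as_matrix()
    return np.array(c["mtx"]),np.array(c["origin"]),M,c
def cloud(n,d):
    K,o,M,_=cal(n); v,u=np.mgrid[0:400,0:640]
    p=np.stack([(u-K[0,2])/K[0,0]*d,-(v-K[1,2])/K[1,1]*d,-d],-1)
    w=p@M.T+o; w[d<=0]=np.nan; return w
def ray(n,u,v,z):
    K,o,M,_=cal(n); r=M@np.array([(u-K[0,2])/K[0,0],-(v-K[1,2])/K[1,1],-1]); return o+r*(z-o[2])/r[2]
def proj(n,P):
    K,o,M,_=cal(n); p=(np.asarray(P)-o)@M; return np.stack([K[0,0]*p[...,0]/-p[...,2]+K[0,2],K[1,1]*-p[...,1]/-p[...,2]+K[1,2]],-1)
def save(n,im): cv2.imwrite("pics/"+n+".png",cv2.cvtColor(im,cv2.COLOR_RGB2BGR))
E
python3 - <<'E'
from h import *
for n in("side","top"):
    im,d=shot(n); save(n+"0",im); np.savez(n+"0.npz",im=im,d=d); print(n,cal(n)[3]); w=cloud(n,d); print((d>0).mean(),np.nanmin(w.reshape(-1,3),0),np.nanmax(w.reshape(-1,3),0))
print(bot.read_state())
E
```

```text
side {'mtx': array([[420.48000926,   0.        , 324.60988482],
       [  0.        , 420.48000926, 195.63777934],
       [  0.        ,   0.        ,   1.        ]]), 'origin': array([0.3591532 , 1.11364135, 0.74584481]), 'orientation': array([ 0.09754949, -1.56139314, -2.63389054])}
0.99606640625 [-1.50674112 -2.17192462 -0.77051225] [1.83415798 0.70459701 0.69879592]
top {'mtx': array([[517.28400302,   0.        , 314.44465352],
       [  0.        , 517.28400302, 198.1896398 ],
       [  0.        ,   0.        ,   1.        ]]), 'origin': array([ 0.09847478, -0.04495726,  2.08778186]), 'orientation': array([ 0.15986866, -0.15759763, -1.49920904])}
0.9957890625 [-0.48317158 -1.91328527 -0.79681552] [1.83014768 1.97137528 0.80871286]
{'time': 0.1, 'q': array([ 1.15211706e+00,  2.64716663e-01,  1.60528177e+00, -2.53762057e-05,
        1.27373111e+00, -3.68915462e-02]), 'joint_vel': array([-7.71856007e-04, -9.45600954e-04, -4.36184999e-03, -3.78455355e-05,
        9.30402898e-04, -3.42109072e-04]), 'joint_torque': array([ 9.44746243e-04, -5.16706288e+01, -3.68589163e+01,  1.18209826e-05,
        6.16494915e-03,  6.84378983e-05]), 'tool_pos': array([0.25121359, 0.62576413, 0.23003643]), 'tcp_rot': array([-0.59597619, -3.08407567,  0.00327803]), 'wrist_force': array([ 0.2676375 , -0.21780223, -0.24684211]), 'torque': array([-0.01662264, -0.00256742, -0.03383145]), 'grip_force': 0.0, 'width': 1.0010082386399657}
```

View pics/side0.png

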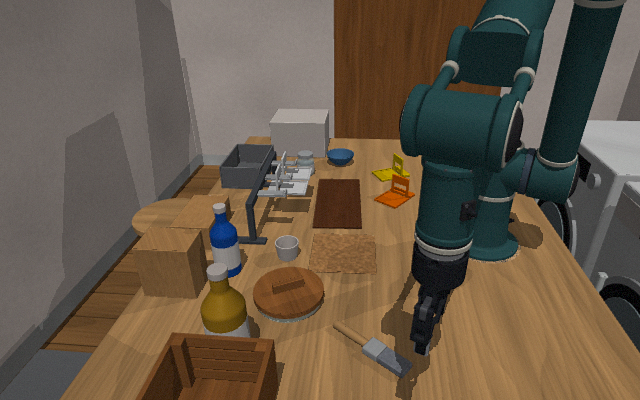

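View pics/top0.png

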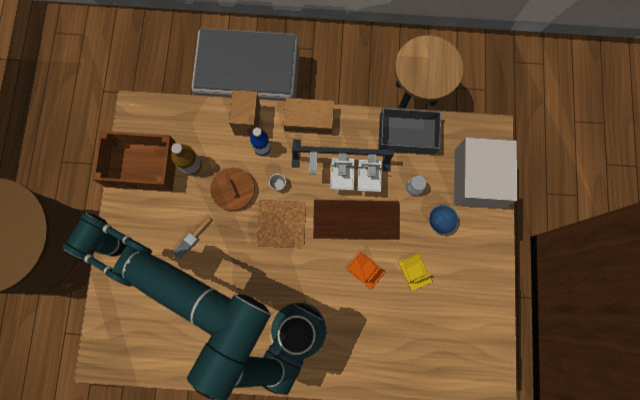

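The side view shows the lid at (289,291), mat (342,253), board (338,203) and the rail near (270,180) with white holders. In the top view the lid is at (233,188), mat (282,223) and board (356,220). Two white holders hang at (343,172) and (369,172), and the peg at (313,160) is empty.

```bash
cat > m0.py <<'E'
from h import *
D={n:np.load(n+"0.npz") for n in("side","top")}
W={n:cloud(n,D[n]["d"]) for n in D}
# counter height check
for n,(u,v) in {"top":(200,280),"side":(480,330)}.items(): print("counter",n,W[n][v,u])
def reg(n,box,zr,cond=None):
    u0,u1,v0,v1=box; w=W[n][v0:v1,u0:u1]; im=D[n]["im"][v0:v1,u0:u1].astype(int)
    m=(w[...,2]>zr[0])&(w[...,2]<zr[1])
    if cond is not None: m&=cond(im)
    return w[m],np.argwhere(m)[:,::-1]+[u0,v0]
def rect(P,name):
    r=cv2.minAreaRect(P[:,:2].astype(np.float32)); print(name,len(P),np.round(r[0],4),np.round(r[1],3),round(r[2],1),"z",np.round(np.percentile(P[:,2],[5,50,95]),4))
for n,b in(("top",(200,265,160,215)),("side",(245,335,258,325))):
    P,_=reg(n,b,(0.02,0.048)); c,r=cv2.minEnclosingCircle(P[:,:2].astype(np.float32)); print("lid",n,c,r,np.percentile(P[:,2],[5,50,95]))
    P,_=reg(n,b,(0.052,0.075)); rect(P,"handle "+n)
dark=lambda im:(im.sum(-1)<190)
for n,b in(("top",(305,408,192,248)),("side",(305,368,170,232))):
    P,_=reg(n,b,(-.002,.03),dark); rect(P,"board "+n)
for n,b in(("top",(250,311,192,256)),("side",(300,385,225,280))):
    f=(lambda im:(im[...,0]-im[...,2]>50)&(im.sum(-1)<360))
    P,_=reg(n,b,(0.0015,.012)); rect(P,"mat "+n)
P,px=reg("top",(285,400,135,175),(0.137,0.155)); rect(P,"beam")
white=lambda im:(im.min(-1)>120)&(im.max(-1)-im.min(-1)<30)
for nm,b in(("hA",(328,356,145,195)),("hB",(356,385,145,195))):
    P,_=reg("top",b,(0.05,0.134),white); rect(P,nm+" tray")
    P,_=reg("top",b,(0.137,0.18),white); rect(P,nm+" strip")
E
python3 m0.py; python3 - <<'E'
from h import *
im=np.load("top0.npz")["im"][130:210,280:420]; a=cv2.resize(im,None,fx=5.5,fy=5.5,interpolation=cv2.INTER_CUBIC)
b=cv2.resize(np.load("side0.npz")["im"][130:220,230:350],None,fx=2,fy=2)
save("peg0",a)
E
```

```text
counter top [ 1.67324964e-01  4.05847786e-01 -1.31566692e-04]
counter side [0.082293   0.37690729 0.0007612 ]
lid top (0.5662901997566223, 0.3453180193901062) 0.13498057425022125 [0.02555309 0.03475378 0.04334472]
handle top 64 [0.5339 0.3061] [0.099 0.014] 27.5 z [0.0528 0.0591 0.0689]
lid side (0.5433508157730103, 0.30976369976997375) 0.09239008277654648 [0.02683409 0.03461104 0.03752366]
handle side 185 [0.5423 0.3109] [0.081 0.018] 28.4 z [0.0529 0.0585 0.0615]
board top 3210 [ 0.47   -0.2025] [0.196 0.353] 3.6 z [-0.      0.0081  0.0175]
board side 2237 [ 0.4778 -0.2463] [0.201 0.447] 3.1 z [0.0036 0.0072 0.0101]
mat top 1870 [0.4162 0.1064] [0.261 0.246] 3.8 z [0.0019 0.0055 0.0108]
mat side 2588 [0.4198 0.089 ] [0.271 0.271] 4.4 z [0.0018 0.0036 0.0065]
beam 608 [ 0.6548 -0.127 ] [0.111 0.396] 1.2 z [0.1374 0.1421 0.1513]
hA tray 500 [ 0.6214 -0.1312] [0.138 0.088] 3.1 z [0.0829 0.0931 0.1301]
hA strip 82 [ 0.6393 -0.1258] [0.063 0.082] 58.2 z [0.1374 0.1448 0.1706]
hB tray 513 [ 0.6225 -0.2393] [0.139 0.091] 0.8 z [0.0826 0.0929 0.1312]
hB strip 72 [ 0.6461 -0.2407] [0.081 0.059] 28.1 z [0.1373 0.1447 0.1686]
```

View pics/peg0.png

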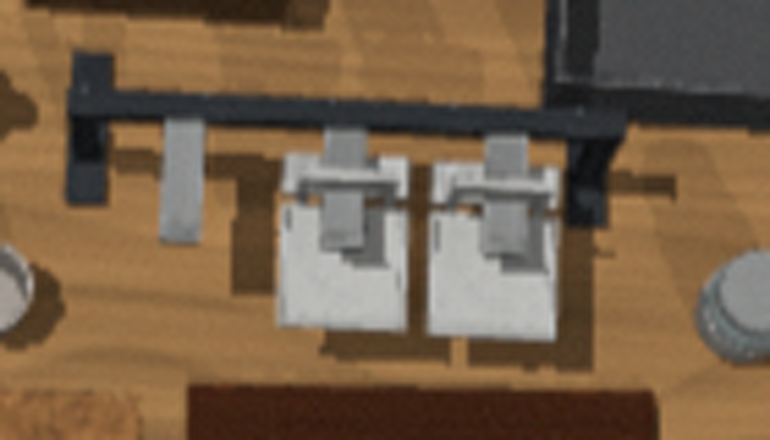

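```bash
cat > m1.py <<'E'
exec(open("m0.py").read().split("for n,b in((")[0])
def rr(n,box,z,cond,name):
    u0,u1,v0,v1=box; m=cond(D[n]["im"][v0:v1,u0:u1].astype(int)).astype(np.uint8)
    m=cv2.morphologyEx(m,cv2.MORPH_CLOSE,np.ones((3,3))); m=cv2.morphologyEx(m,cv2.MORPH_OPEN,np.ones((3,3)))
    c=max(cv2.findContours(m,0,cv2.CHAIN_APPROX_NONE)[0],key=cv2.contourArea)[:,0]+[u0,v0]
    P=np.array([ray(n,u,v,z)[:2] for u,v in c]); r=cv2.minAreaRect(P.astype(np.float32)); print(name,n,np.round(r[0],4),np.round(r[1],3),round(r[2],1)); return P
dark=lambda im:(im[...,0]<100)&(im[...,1]<50)
rr("top",(305,408,192,248),.008,dark,"board"); rr("side",(305,368,170,232),.008,dark,"board")
for n,b in(("top",(200,265,160,215)),("side",(245,335,258,325))):
    P,_=reg(n,b,(0.031,0.038)); P=P[np.hypot(*(P[:,:2]-[.542,.31]).T)<.11]; h=cv2.convexHull(P[:,:2].astype(np.float32))[:,0]
    A=np.c_[2*h,np.ones(len(h))]; s=np.linalg.lstsq(A,(h**2).sum(1),rcond=None)[0]; print("lid",n,s[:2],np.sqrt(s[2]+s[0]**2+s[1]**2))
# mat: depth step 4mm is weak -> texture: print corners via colour
for n,b in(("top",(250,311,192,256)),("side",(300,385,225,280))):
    P,px=reg(n,b,(0.0025,.009)); u=D[n]["im"][px[:,1],px[:,0]].astype(int)
    k=np.abs(u-[0,0,0]).sum(1); print(np.median(u,0), D[n]["im"][250,240] if n=="top" else D[n]["im"][300,400])
for (u,v) in((69/5.5+280,102/5.5+130),(626/5.5+280,124/5.5+130)): print("beam end",ray("top",u,v,.142))
# strips: points z>.15 either camera ; trays
for nm,y in(("A",-.128),("B",-.24)):
    for n in("top","side"):
        w=W[n].reshape(-1,3); im=D[n]["im"].reshape(-1,3).astype(int)
        k=(abs(w[:,1]-y)<.05)&(w[:,0]>.55)&(w[:,0]<.72)&(im.min(1)>110)
        a=w[k&(w[:,2]>.152)&(w[:,2]<.17)]; print(nm,n,"strip",len(a),np.round(np.median(a,0),4),np.round(a.min(0),3),np.round(a.max(0),3))
        a=w[k&(w[:,2]>.084)&(w[:,2]<.102)]; 
        if len(a)>10: rect(a,"tray")
E
sed -i 's/^for n,b in(("top",(200/for n,b in((  "top",(200/' /dev/null; python3 - <<'E'
s=open('m0.py').read(); i=s.index('for n,b in(("top",(200'); open('m0h.py','w').write(s[:i])
t=open('m1.py').read().split('\n',1)[1]; open('m1.py','w').write('exec(open("m0h.py").read())\n'+t)
E
python3 m1.py
```

```text
counter top [ 1.67324964e-01  4.05847786e-01 -1.31566692e-04]
counter side [0.082293   0.37690729 0.0007612 ]
board top [ 0.4538 -0.2035] [0.157 0.345] 3.8
board side [ 0.4534 -0.1937] [0.157 0.352] 2.8
lid top [0.54010485 0.30904867] 0.08844116638751365
lid side [0.54249737 0.31094806] 0.08930449339145052
[138.  96.  58.] [169 125  78]
[135.  97.  59.] [85 64 41]
beam end [0.69309558 0.06978051 0.142     ]
beam end [ 0.70337355 -0.32701369  0.142     ]
A top strip 28 [ 0.648  -0.1295  0.1623] [ 0.644 -0.164  0.155] [ 0.653 -0.099  0.17 ]
tray 408 [ 0.6162 -0.1314] [0.127 0.092] 0.9 z [0.0856 0.0923 0.0999]
A side strip 26 [ 0.6496 -0.1222  0.1629] [ 0.645 -0.166  0.155] [ 0.653 -0.093  0.165]
tray 314 [ 0.6187 -0.1295] [0.126 0.096] 1.6 z [0.0884 0.0913 0.0988]
B top strip 29 [ 0.648  -0.2453  0.1626] [ 0.644 -0.273  0.154] [ 0.652 -0.207  0.17 ]
tray 399 [ 0.617  -0.2395] [0.126 0.091] 0.8 z [0.0855 0.0921 0.1005]
B side strip 24 [ 0.65   -0.2246  0.1624] [ 0.646 -0.271  0.153] [ 0.653 -0.202  0.165]
tray 233 [ 0.613  -0.2395] [0.115 0.098] 0.3 z [0.088  0.0909 0.0959]sed: couldn't edit /dev/null: not a regular file
```

```bash
cat >> h.py <<'E'
def plan(x,y,z,close_deg):
    """target TCP and world direction (deg) of the closing axis -> shift in tool cm, twist deg"""
    s=bot.read_state(); M=R.from_rotvec(s["tcp_rot"]).as_matrix(); d=M.T@(np.array([x,y,z])-s["tool_pos"])*100
    yw=np.array([np.cos(np.radians(close_deg)),np.sin(np.radians(close_deg)),0]); l=M.T@yw
    t=np.degrees(np.arctan2(-l[0],l[1])); t=(t+90)%180-90
    print("t",round(s["time"],1),"shift",np.round(d,2),"twist",round(t,1),"(or %+.0f)"%(t-np.sign(t)*180),"q6",round(s["q"][5],2),"tool x,y in world",np.round(M[:2,0],3),np.round(M[:2,1],3),"zaxis",np.round(M[:,2],3)); return d,t
E
python3 - <<'E'
from h import *
print("mat",ray("top",282,223.5,.004),[np.round(ray("side",u,v,.004),3) for u,v in((314,232),(375,236),(378,273),(308,271))])
c=np.array([.5415,.3105]);u=np.array([np.cos(.49),np.sin(.49)]); p=c-.044*u; print(p)
plan(*p,.10,28+90)
E
```

```text
mat [0.41535098 0.09724714 0.004     ] [array([0.515, 0.005, 0.004]), array([0.322, 0.013, 0.004]), array([0.315, 0.193, 0.004]), array([0.508, 0.2  , 0.004])]
[0.50267735 0.28979246]
t 0.1 shift [-35.85 -21.78  13.05] twist -49.9 (or +130) q6 -0.04 tool x,y in world [-0.928  0.373] [0.373 0.928] zaxis [-0.001 -0.002 -1.   ]
```

>>> step_arm --pt "4 -5 -3 1 -8" --pt "4 -9 -6 2 -16" --pt "4 -13 -8 4 -24" --pt "4 -18 -11 6 -32" --pt "4 -22 -13.5 8 -40" --pt "4 -26.5 -16 8 -49.9" --pt "4 -31 -19 8 -49.9" --pt "4 -35.85 -21.78 9 -49.9" --pt "4 -35.85 -21.78 11 -49.9" --pt "4 -35.85 -21.78 11 -49.9" --pt "4 -35.85 -21.78 11 -49.9" --pt "4 -35.85 -21.78 11 -49.9" --force 20

```text
time: 1.3
tool_pos: [0.5027, 0.2914, 0.1215]
tcp_rot: [-0.761, 3.048, 0.001]
wrist_force: [-1.1, -0.1, 0.4]
width: 0.472
grip_force: 0.0
```

```bash
python3 - <<'E'
from h import *
plan(.5027,.2898,.044,118)
im,d=shot("side"); save("s1",im[180:350,200:480])
E
```

```text
t 1.3 shift [ 0.08 -0.15  7.75] twist 0.0 (or -180) q6 -1.58 tool x,y in world [-0.883 -0.47 ] [-0.47   0.883] zaxis [-0.  0. -1.]
```

View pics/s1.png

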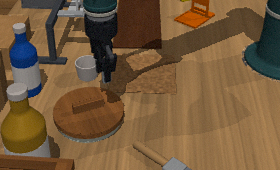

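The crop shows the gripper above the near end of the handle, about (105,75), with the lid still shut at (88,110).

>>> step_arm --pt "4 0.1 -0.15 3 0" --pt "4 0.1 -0.15 6 0" --pt "4 0.1 -0.15 7.7 0" --pt "4 0.1 -0.15 7.7 0" --pt "0 0.1 -0.15 7.7 0" --pt "0 0.1 -0.15 7.7 0" --pt "0 0.1 -0.15 7.7 0" --pt "0 0.1 -0.15 7.7 0" --pt "0 0.1 -0.15 7.7 0" --pt "0 0.1 -0.15 7.7 0" --force 20

```text
time: 2.35
tool_pos: [0.504, 0.2901, 0.0461]
tcp_rot: [-0.759, 3.045, 0.003]
wrist_force: [-2.3, 2.2, 5.5]
width: 0.156
grip_force: 22.3
```

>>> step_arm --pt "0 0 0 -0.3 0" --pt "0 0 0 -0.6 0" --pt "0 0 0 -0.9 0" --pt "0 0 0 -1.2 0" --pt "0 0 0 -1.5 0" --pt "0 0 0 -1.5 0" --pt "0 0 0 -1.5 0" --pt "0 0 0 -1.5 0"

```text
time: 3.15
tool_pos: [0.5038, 0.2892, 0.0594]
tcp_rot: [-0.76, 3.046, 0.0]
wrist_force: [4.8, 3.1, -5.2]
width: 0.154
grip_force: 20.7
```

```bash
cat > lid.py <<'E'
from h import *
im,d=shot("side"); w=cloud("side",d)
hs=cv2.cvtColor(im,cv2.COLOR_RGB2HSV)
m=(abs(w[...,0]-.54)<.085)&(abs(w[...,1]-.31)<.085)&(w[...,2]>.028)&(w[...,2]<.1)&(im[...,0]>im[...,2].astype(int)+30)
P=w[m]
for _ in range(4):
    A=np.c_[P[:,:2]-[.5415,.3105],np.ones(len(P))]; s=np.linalg.lstsq(A,P[:,2],rcond=None)[0]; r=P[:,2]-A@s; P=P[abs(r)<max(.004,1.0*r.std())]
print(len(P),"lid top plane slope",s[:2],"tilt",np.hypot(*s[:2]),"z at dish centre",s[2])
E
python3 lid.py
```

```text
2203 lid top plane slope [-0.09161618 -0.05144684] tilt 0.10507284405524257 z at dish centre 0.0436642066691832
```

>>> step_arm --pt "0 0 0 -0.2 0" --pt "0 0 0 -0.4 0" --pt "0 0 0 -0.4 0" --pt "0 0 0 -0.4 0" --pt "0 0 0 0 0" --pt "0 0 0 0.5 0" --pt "0 0 0 1.0 0" --pt "0 0 0 1.5 0" --pt "0 0 0 1.6 0" --pt "3 0 0 1.6 0" --pt "3 0 0 1.6 0" --pt "3 0 0 1.6 0" --pt "3 0 0 1.6 0" --pt "3 -2 0 1.6 0" --pt "3 -4.4 0 1.8 0" --pt "3 -4.4 0 1.8 0" --pt "3 -4.4 0 1.8 0" --pt "0 -4.4 0 1.8 0" --pt "0 -4.4 0 1.8 0" --pt "0 -4.4 0 1.8 0" --force 20

```text
time: 5.2
tool_pos: [0.5406, 0.309, 0.0408]
tcp_rot: [0.76, -3.047, 0.001]
wrist_force: [-0.3, -0.1, -2.4]
width: 0.154
grip_force: 22.3
```

>>> step_arm --pt "0 0 0 0 0" --pt "0 0 0 0 0" --pt "0 0 0 0 0" --force 60

```text
time: 5.5
tool_pos: [0.5412, 0.3093, 0.0409]
tcp_rot: [0.76, -3.047, 0.0]
wrist_force: [-0.7, -0.3, -2.9]
width: 0.146
grip_force: 58.9
```

```bash
python3 lid.py; python3 -c "
from h import *
plan(.415,.100,.06,118)"
```

```text
2090 lid top plane slope [ 0.00021375 -0.00061609] tilt 0.0006521152166032568 z at dish centre 0.03462074301892573
t 5.5 shift [ 20.98 -12.55  -1.89] twist 0.0 (or -180) q6 -1.58 tool x,y in world [-0.883 -0.47 ] [-0.47   0.883] zaxis [-0.001 -0.    -1.   ]
```

>>> step_arm --pt "0 0 0 -1 0" --pt "0 0 0 -2.5 0" --pt "0 0 0 -4 0" --pt "0 0 0 -5 0" --pt "0 3 -1.8 -5 0" --pt "0 6 -3.6 -5 0" --pt "0 9 -5.4 -5 0" --pt "0 12 -7.2 -5 0" --pt "0 15 -9 -5 0" --pt "0 18 -10.8 -5 0" --pt "0 20.98 -12.55 -5 0" --pt "0 20.98 -12.55 -5 0" --pt "0 20.98 -12.55 -5 0" --pt "0 20.98 -12.55 -3 0" --pt "0 20.98 -12.55 -1 0" --pt "0 20.98 -12.55 0.5 0" --pt "0 20.98 -12.55 1.2 0" --pt "0 20.98 -12.55 1.45 0" --pt "0 20.98 -12.55 1.45 0" --pt "0 20.98 -12.55 1.45 0"

```text
time: 7.55
tool_pos: [0.4165, 0.1006, 0.0276]
tcp_rot: [-0.761, 3.046, -0.0]
wrist_force: [-0.6, -0.0, -3.3]
width: 0.151
grip_force: 59.1
```

>>> step_arm --pt "3 0 0 0 0" --pt "3 0 0 0 0" --pt "3 0 0 0 0" --pt "3 0 0 0 0" --pt "3 0 0 -3 0" --pt "3 0 0 -7 0" --pt "3 0 0 -12 0" --pt "3 0 0 -17 0" --pt "3 0 0 -17 0"

```text
time: 8.45
tool_pos: [0.4209, 0.1012, 0.2052]
tcp_rot: [-0.757, 3.033, -0.002]
wrist_force: [0.7, -0.6, 0.7]
width: 0.35
grip_force: 0.0
```

```bash
python3 - <<'E'
from h import *
im,d=shot("top"); np.savez("top1.npz",im=im,d=d); im2,d2=shot("side"); np.savez("side1.npz",im=im2,d=d2)
a=cv2.resize(im[140:260,200:400],None,fx=3,fy=3); b=cv2.resize(im2[130:330,200:400],None,fx=2,fy=2)
save("c1",np.vstack([a[:,:600],np.pad(b[:240],((0,0),(0,200),(0,0)))])[:600])
plan(.649,-.130,.20,1.5)
E
```

```text
t 8.6 shift [ -9.67 -31.25  -0.04] twist -63.5 (or +117) q6 -1.88 tool x,y in world [-0.883 -0.47 ] [-0.47   0.883] zaxis [ 0.005  0.001 -1.   ]
```

View pics/c1.png

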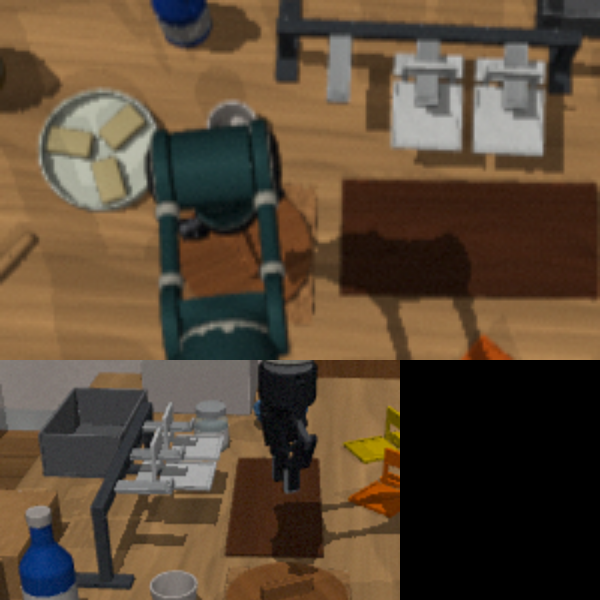

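The crop shows the lid on the mat at about (250,240). The dish at (98,150) is open with three bars, and both holders hang unchanged.

>>> step_arm --pt "3 -1 -3 0 8.5" --pt "3 -2 -6 0 17" --pt "3 -3 -9 0 25.5" --pt "3 -4 -12 0 34" --pt "3 -4.5 -14.5 0 42.5" --pt "3 -5 -17 0 51" --pt "3 -6 -20 0 59.5" --pt "3 -7 -22 0 68" --pt "3 -7.5 -24 0 76.5" --pt "3 -8 -26 0 85" --pt "3 -8.5 -28 0 93.5" --pt "3 -9 -29 0 102" --pt "3 -9.5 -30 0 110" --pt "3 -9.67 -31.25 0 116.5" --pt "3 -9.67 -31.25 0 116.5" --pt "3 -9.67 -31.25 0 116.5" --pt "3 -9.67 -31.25 0 116.5"

```text
time: 10.25
tool_pos: [0.6466, -0.1296, 0.1954]
tcp_rot: [-2.188, -2.251, 0.002]
wrist_force: [-0.1, -0.3, -0.4]
width: 0.353
grip_force: 0.0
```

```bash
python3 - <<'E'
from h import *
plan(.649,-.130,.139,1.5)
W=cloud("top",np.load("top1.npz")["d"])
im=np.load("top1.npz")["im"].astype(int)
k=(W[...,0]>.6)&(W[...,0]<.72)&(W[...,1]<-.07)&(W[...,1]>-.3)&(W[...,2]>.155)&(W[...,2]<.172)
P=W[k]
for y in(-.13,-.24):
    q=P[abs(P[:,1]-y)<.05]; print(np.median(q,0),np.percentile(q[:,1],[2,98]),np.polyfit(q[:,1],q[:,0],1))
E
```

```text
t 10.2 shift [-0.05  0.25  5.64] twist 0.1 (or -180) q6 -0.26 tool x,y in world [-0.029  1.   ] [1.    0.029] zaxis [-0.002  0.001 -1.   ]
[ 0.64682115 -0.12969069  0.16370957] [-0.16424767 -0.09862839] [-0.00752701  0.64671368]
[ 0.64663833 -0.23941143  0.16270014] [-0.27188113 -0.20680241] [-0.05797495  0.63247725]
```

>>> step_arm --pt "3 0 0.15 2 0" --pt "3 0 0.15 4 0" --pt "3 0 0.15 5.2 0" --pt "3 0 0.15 5.6 0" --pt "3 0 0.15 5.6 0" --pt "0 0 0.15 5.6 0" --pt "0 0 0.15 5.6 0" --pt "0 0 0.15 5.6 0" --pt "0 0 0.15 5.6 0" --pt "0 0 0.15 5.6 0" --pt "0 0 0.15 5.6 0" --force 60

```text
time: 11.35
tool_pos: [0.6497, -0.1304, 0.1422]
tcp_rot: [2.191, 2.25, 0.001]
wrist_force: [-1.9, 1.2, 6.4]
width: 0.066
grip_force: 60.6
```

>>> step_arm --pt "0 0 0 -0.7 0" --pt "0 0 0 -1.4 0" --pt "0 0 0 -2.0 0" --pt "0 0 0 -2.0 0" --pt "0 0 -2 -2.0 0" --pt "0 0 -4 -2.0 0" --pt "0 0 -6 -2.0 0" --pt "0 0 -8 -2.0 0" --pt "0 0 -10 -2.0 0" --pt "0 0 -12 -2.0 0" --pt "0 0 -14.3 -2.0 0" --pt "0 0 -14.3 -2.0 0" --pt "0 0 -14.3 -2.0 0"

```text
time: 12.65
tool_pos: [0.5061, -0.134, 0.1609]
tcp_rot: [2.192, 2.25, 0.001]
wrist_force: [0.9, -0.2, -2.1]
width: 0.069
grip_force: 59.5
```

```bash
cat > hold.py <<'E'
from h import *
import sys
y0=float(sys.argv[1])
for n in("top","side"):
    im,d=shot(n); w=cloud(n,d); g=im.astype(int)
    k=(abs(w[...,1]-y0)<.053)&(w[...,0]>.38)&(w[...,0]<.57)&(g.min(-1)>110)&(g.max(-1)-g.min(-1)<35)&(w[...,2]>float(sys.argv[2]))&(w[...,2]<float(sys.argv[3]))
    P=w[k]
    if len(P)<20: print(n,len(P)); continue
    r=cv2.minAreaRect(P[:,:2].astype(np.float32)); A=np.c_[P[:,:2]-P[:,:2].mean(0),np.ones(len(P))]
    s=np.linalg.lstsq(A,P[:,2],rcond=None)[0]; print(n,len(P),np.round(r[0],4),np.round(r[1],3),round(r[2],1),"slope,z",np.round(s,3))
np.savez("last.npz",im=im); 
E
python3 hold.py -.134 .08 .125; python3 -c "
from h import *
save('s2',cv2.resize(np.load('last.npz')['im'][110:250,200:440],None,fx=2,fy=2)); plan(.505,-.132,.0622,1.5)"
```

```text
top 107 [ 0.4769 -0.1371] [0.144 0.049] 51.2 slope,z [-0.024  0.077  0.111]
side 412 [ 0.4775 -0.1303] [0.125 0.095] 2.9 slope,z [0.049 0.017 0.112]
t 12.8 shift [ 0.22 -0.22  9.89] twist 0.0 (or -180) q6 -0.33 tool x,y in world [-0.027  1.   ] [1.    0.027] zaxis [ 0.001 -0.    -1.   ]
```

View pics/s2.png

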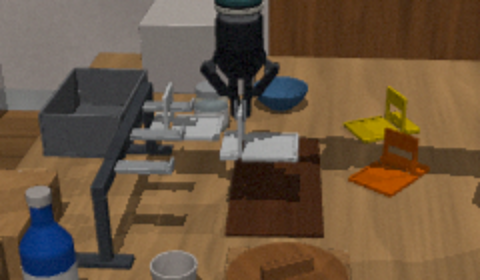

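The holder is held level at (260,148) in the crop, clear of the peg and above the board.

>>> step_arm --pt "0 0.1 -0.1 3 0" --pt "0 0.1 -0.1 6 0" --pt "0 0.1 -0.1 8.5 0" --pt "0 0.1 -0.1 9.3 0" --pt "0 0.1 -0.1 9.6 0" --pt "0 0.1 -0.1 9.8 0" --pt "0 0.1 -0.1 9.8 0" --pt "0 0.1 -0.1 9.8 0"

```text
time: 13.55
tool_pos: [0.5064, -0.1334, 0.0641]
tcp_rot: [2.19, 2.249, 0.002]
wrist_force: [-0.7, -0.3, -2.3]
width: 0.064
grip_force: 59.5
```

>>> step_arm --pt "0 0 0 0.1 0" --pt "0 0 0 0.2 0" --pt "0 0 0 0.3 0" --pt "0 0 0 0.3 0"

```text
time: 13.95
tool_pos: [0.506, -0.1332, 0.0622]
tcp_rot: [2.191, 2.25, 0.001]
wrist_force: [-5.5, 1.7, 12.1]
width: 0.067
grip_force: 61.5
```

>>> step_arm --pt "3 0 0 -0.1 0" --pt "3 0 0 -0.1 0" --pt "3 0 0 -0.1 0" --pt "3 0 0 -0.1 0" --pt "3 0 0 -4 0" --pt "3 0 0 -9 0" --pt "3 0 0 -14 0" --pt "3 0 0 -14 0" --pt "3 -4 5 -14 0" --pt "3 -8 9 -14 0" --pt "3 -11 13.9 -14 0" --pt "3 -11 13.9 -14 0" --pt "3 -11 13.9 -14 0" --pt "3 -11 13.9 -14 0"

```text
time: 15.35
tool_pos: [0.6466, -0.2393, 0.1982]
tcp_rot: [-2.19, -2.248, 0.001]
wrist_force: [-0.0, 0.3, -0.3]
width: 0.354
grip_force: 0.0
```

```bash
python3 hold.py -.134 .008 .025;  python3 -c "
from h import *
plan(.648,-.2395,.139,1.5)"
```

```text
top 13
side 471 [ 0.4764 -0.1345] [0.126 0.103] 1.1 slope,z [0.058 0.01  0.013]
t 15.4 shift [-0.11  0.21  5.99] twist 0.0 (or -180) q6 -0.42 tool x,y in world [-0.027  1.   ] [1.    0.027] zaxis [-0.002  0.001 -1.   ]
```

>>> step_arm --pt "3 0 0.15 2 0" --pt "3 0 0.15 4 0" --pt "3 0 0.15 5.5 0" --pt "3 0 0.15 5.9 0" --pt "3 0 0.15 5.9 0" --pt "0 0 0.15 5.9 0" --pt "0 0 0.15 5.9 0" --pt "0 0 0.15 5.9 0" --pt "0 0 0.15 5.9 0" --pt "0 0 0.15 5.9 0" --pt "0 0 0.15 5.9 0" --force 60

```text
time: 16.55
tool_pos: [0.6494, -0.2395, 0.1424]
tcp_rot: [2.19, 2.249, 0.001]
wrist_force: [-1.9, 0.5, 5.7]
width: 0.065
grip_force: 61.1
```

>>> step_arm --pt "0 0 0 -0.7 0" --pt "0 0 0 -1.4 0" --pt "0 0 0 -2.0 0" --pt "0 0 0 -2.0 0" --pt "0 0 -2 -2.0 0" --pt "0 0 -4 -2.0 0" --pt "0 0 -6 -2.0 0" --pt "0 0 -8 -2.0 0" --pt "0 -0.5 -10 -2.0 0" --pt "0 -1 -12 -2.0 0" --pt "0 -1 -14.3 -2.0 0" --pt "0 -1 -14.3 -2.0 0" --pt "0 -1 -14.3 2 0" --pt "0 -1 -14.3 5 0" --pt "0 -1 -14.3 6.5 0" --pt "0 -1 -14.3 7.3 0" --pt "0 -1 -14.3 7.3 0" --pt "0 -1 -14.3 7.3 0"

```text
time: 18.35
tool_pos: [0.5071, -0.2536, 0.069]
tcp_rot: [2.19, 2.249, 0.001]
wrist_force: [0.4, -0.2, -2.0]
width: 0.066
grip_force: 60.0
```

>>> step_arm --pt "0 0 0 0.3 0" --pt "0 0 0 0.5 0" --pt "0 0 0 0.6 0" --pt "0 0 0 0.7 0" --pt "0 0 0 0.75 0" --pt "0 0 0 0.75 0"

```text
time: 18.95
tool_pos: [0.5063, -0.2532, 0.0624]
tcp_rot: [2.191, 2.25, 0.0]
wrist_force: [-3.8, 2.9, 8.7]
width: 0.066
grip_force: 61.8
```

Contact made; release, rise and retreat over the board towards the robot for a clear look at the soaps and holders.

>>> step_arm --pt "3 0 0 -0.1 0" --pt "3 0 0 -0.1 0" --pt "3 0 0 -0.1 0" --pt "3 0 0 -0.1 0" --pt "3 0 0 -4 0" --pt "3 0 0 -9 0" --pt "3 0 0 -14 0" --pt "4 5 0 -16 0" --pt "5 10 0 -16 0" --pt "5.2 15 0 -16 0" --pt "5.2 20 0 -16 0" --pt "5.2 20 0 -16 0" --pt "5.2 20 0 -16 0"

```text
time: 20.25
tool_pos: [0.5004, -0.0519, 0.2202]
tcp_rot: [2.188, 2.254, -0.0]
wrist_force: [-0.1, -0.0, -0.5]
width: 0.607
grip_force: 0.0
```

```bash
cat > scan.py <<'E'
from h import *
T,dT=shot("top"); S,dS=shot("side")
np.savez("t2.npz",im=T,d=dT); np.savez("s2.npz",im=S,d=dS)
for n,im,d in(("top",T,dT),("side",S,dS)):
    w=cloud(n,d); g=im.astype(int); hsv=cv2.cvtColor(im,cv2.COLOR_RGB2HSV)
    for nm,c,r in(("dish",(.541,.310),.078),):
        k=(np.hypot(w[...,0]-c[0],w[...,1]-c[1])<r)&(w[...,2]>.019)&(w[...,2]<.034)&(hsv[...,1]>50)
        m=cv2.morphologyEx(k.astype(np.uint8),cv2.MORPH_OPEN,np.ones((2,2)))
        num,l,st,_=cv2.connectedComponentsWithStats(m,connectivity=4)
        for i in range(1,num):
            if st[i,4]<25: continue
            P=w[l==i]; r=cv2.minAreaRect(P[:,:2].astype(np.float32)); print("soap",n,st[i,4],np.round(r[0],4),np.round(r[1],3),round(r[2],1),np.round(np.median(P[:,2]),4))
        k=(np.hypot(w[...,0]-c[0],w[...,1]-c[1])<.1)&(w[...,2]>.024)&(w[...,2]<.036)&(hsv[...,1]<45)&(g.min(-1)>90)
        P=w[k][:,:2]; P=P[np.hypot(*(P-c).T)>.07]; A=np.c_[2*P,np.ones(len(P))]; s=np.linalg.lstsq(A,(P**2).sum(1),rcond=None)[0]; print("dish rim",n,len(P),s[:2],np.sqrt(s[2]+s[:2]@s[:2]))
E
python3 scan.py; python3 hold.py -.254 .008 .025; python3 - <<'E'
from h import *
a=np.load("t2.npz")["im"][140:250,200:400]; b=np.load("s2.npz")["im"][150:330,240:420]
save("c2",np.vstack([cv2.resize(a,(540,297)),np.pad(cv2.resize(b,(290,290)),((0,0),(0,250),(0,0)))]))
E
```

```text
soap top 97 [0.57   0.2762] [0.032 0.059] 50.2 0.0246
soap top 35 [0.5375 0.3593] [0.042 0.023] 40.0 0.0221
soap top 69 [0.4912 0.2862] [0.059 0.033] 18.7 0.0251
dish rim top 73 [0.53797039 0.30719472] 0.08057725359293069
soap side 479 [0.558 0.322] [0.043 0.141] 25.0 nan
soap side 235 [0.4964 0.292 ] [0.066 0.027] 30.9 nan
dish rim side 380 [0.54044107 0.30907568] 0.08040843182293292
top 148 [ 0.4761 -0.2537] [0.129 0.09 ] 2.0 slope,z [0.027 0.011 0.014]
side 115 [ 0.4779 -0.2523] [0.125 0.1  ] 1.2 slope,z [ 0.054 -0.     0.013]
```

View pics/c2.png

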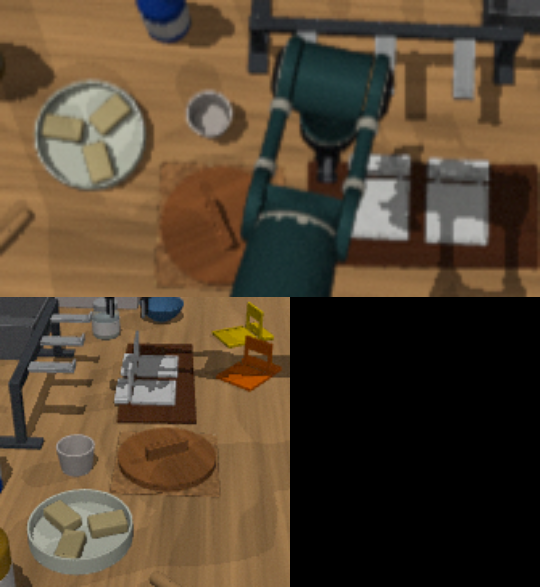

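The crop shows both holders on the board, the lid on the mat, and three bars in the dish at (63,128), (109,113) and (98,160). Next I refine the bar poses.

```bash
cat > soap.py <<'E'
from h import *
import sys
f=sys.argv[1:3]
for n,fn in zip(("top","side"),f):
    z=np.load(fn); im,d=z["im"],z["d"]; w=cloud(n,d); hsv=cv2.cvtColor(im,cv2.COLOR_RGB2HSV).astype(int)
    near=(np.hypot(w[...,0]-.5405,w[...,1]-.3092)<.079)
    sat=hsv[...,1]; k=near&(sat>62)&(w[...,2]>.0205)&(w[...,2]<.034)
    if n=="side": k&=hsv[...,2]>int(sys.argv[3])
    num,l,st,_=cv2.connectedComponentsWithStats(k.astype(np.uint8),connectivity=4)
    for i in range(1,num):
        if st[i,4]<25: continue
        v,u=np.nonzero(l==i); P=np.array([ray(n,a,b,.026)[:2] for a,b in zip(u,v)]); r=cv2.minAreaRect(P.astype(np.float32))
        a=r[2] if r[1][0]>r[1][1] else r[2]-90
        print(n,st[i,4],"rect",np.round(r[0],4),"mean",np.round(P.mean(0),4),np.round(sorted(r[1]),3),"long dir",round(a,1),"rad",np.round(np.hypot(r[0][0]-.5405,r[0][1]-.3092),3))
z=np.load(f[1]); hsv=cv2.cvtColor(z["im"],cv2.COLOR_RGB2HSV)
for u,v in((62,516),(108,522),(70,544),(85,540),(60,524),(100,505)): 
    x,y=int(240+u*180/290),int(150+(v-297)*180/290); print((x,y),hsv[y,x])
E
python3 soap.py t2.npz s2.npz 150
```

```text
top 96 rect [0.5715 0.2794] mean [0.5721 0.2789] [0.037 0.058] long dir -44.1 rad 0.043
top 77 rect [0.5465 0.3495] mean [0.5455 0.3495] [0.034 0.053] long dir 84.2 rad 0.041
top 96 rect [0.4968 0.2896] mean [0.4965 0.2901] [0.034 0.058] long dir 19.2 rad 0.048
(278, 285) [ 22  91 149]
(307, 289) [ 22  95 148]
(283, 303) [ 23  95 129]
(292, 300) [20 94 68]
(277, 290) [ 21  93 132]
(302, 279) [ 38  19 157]
```

```bash
python3 -c "
from h import *
plan(.498,.2905,.10,109)"
```

```text
t 20.4 shift [34.49  0.6  12.  ] twist 72.4 (or -108) q6 -0.18 tool x,y in world [-0.025  1.   ] [1.    0.025] zaxis [-0. -0. -1.]
```

>>> step_arm --pt "5.2 4 0 0 8" --pt "5.2 8 0 0 16" --pt "5.2 12 0 0 24" --pt "5.2 16 0 0 32" --pt "5.2 20 0 0 40" --pt "5.2 24 0.3 0 48" --pt "5.2 28 0.5 2 56" --pt "5.2 32 0.6 5 64" --pt "5.2 34.5 0.6 8 72" --pt "5.2 34.5 0.6 12 72.4" --pt "5.2 34.5 0.6 15 72.4" --pt "5.2 34.5 0.6 15 72.4" --pt "5.2 34.5 0.6 15 72.4" --pt "5.2 34.5 0.6 15 72.4"

```text
time: 21.85
tool_pos: [0.4996, 0.292, 0.0725]
tcp_rot: [-3.097, -0.519, -0.005]
wrist_force: [0.5, 0.5, 0.5]
width: 0.611
grip_force: 0.0
```

```bash
python3 -c "
from h import *
plan(.498,.2905,.007,109)"
```

```text
t 21.9 shift [-0.22  0.1   6.55] twist 0.0 (or -180) q6 1.72 tool x,y in world [0.945 0.326] [ 0.326 -0.945] zaxis [ 0.003  0.002 -1.   ]
```

>>> step_arm --pt "5.2 -0.15 0.1 2 0" --pt "5.2 -0.15 0.1 4 0" --pt "5.2 -0.15 0.1 5.5 0" --pt "5.2 -0.15 0.1 6.3 0" --pt "5.2 -0.15 0.1 6.5 0" --pt "5.2 -0.15 0.1 6.5 0" --force 30

```text
time: 22.45
tool_pos: [0.4968, 0.2907, 0.0058]
tcp_rot: [-3.098, -0.522, -0.001]
wrist_force: [0.5, 0.2, -0.0]
width: 0.611
grip_force: 0.0
```

>>> step_arm --pt "0 0 0 0 0" --pt "0 0 0 0 0" --pt "0 0 0 0 0" --pt "0 0 0 0 0" --pt "0 0 0 0 0" --pt "0 0 0 0 0" --force 30

```text
time: 23.05
tool_pos: [0.4973, 0.2911, 0.0064]
tcp_rot: [-3.097, -0.522, -0.003]
wrist_force: [1.3, -1.5, 6.1]
width: 0.414
grip_force: 30.8
```

>>> step_arm --pt "0 0 0 -2 0" --pt "0 0 0 -5 0" --pt "0 0 0 -8 0" --pt "0 0 0 -11 0" --pt "0 0 0 -11 0" --pt "0 0 0 -11 0"

```text
time: 23.65
tool_pos: [0.4965, 0.2906, 0.1157]
tcp_rot: [-3.098, -0.522, -0.002]
wrist_force: [0.1, -1.3, -1.8]
width: 0.42
grip_force: 30.1
```

```bash
python3 -c "
from h import *
plan(.45,-.1335,.06,91.5)
im,d=shot('side'); save('s3',cv2.resize(im[200:340,220:380],None,fx=2,fy=2))"
```

```text
t 23.6 shift [-18.29  38.55   5.54] twist 17.6 (or -162) q6 1.72 tool x,y in world [0.945 0.328] [ 0.328 -0.945] zaxis [ 0.001  0.001 -1.   ]
```

View pics/s3.png

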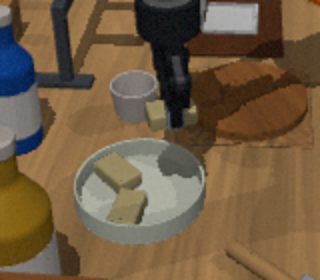

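The bar is gripped level at (171,115) in the crop, and the other two are undisturbed in the dish.

>>> step_arm --pt "0 -2 4 0 2" --pt "0 -4 8 0 4" --pt "0 -6 12 0 6" --pt "0 -8 16 0 8" --pt "0 -10 20 0 10" --pt "0 -12 24 0 12" --pt "0 -14 29 0 14" --pt "0 -16 34 0 16" --pt "0 -18.3 38.5 0 17.6" --pt "0 -18.3 38.5 0 17.6" --pt "0 -18.3 38.5 4 17.6" --pt "0 -18.3 38.5 6 17.6" --pt "0 -18.3 38.5 6 17.6" --pt "0 -18.3 38.5 6 17.6"

```text
time: 25.1
tool_pos: [0.4483, -0.1322, 0.0541]
tcp_rot: [-3.14, -0.043, 0.005]
wrist_force: [-0.1, -0.3, -0.1]
width: 0.414
grip_force: 30.2
```

```bash
python3 -c "
from h import *
plan(.45,-.1335,.0145,91.5)"
```

```text
t 25.1 shift [0.18 0.14 3.96] twist 0.1 (or -180) q6 1.2 tool x,y in world [1.    0.027] [ 0.027 -1.   ] zaxis [-0.003  0.001 -1.   ]
```

>>> step_arm --pt "0 0.2 0.1 2 0" --pt "0 0.2 0.1 3.2 0" --pt "0 0.2 0.1 3.7 0" --pt "0 0.2 0.1 3.9 0" --pt "0 0.2 0.1 4.0 0" --pt "0 0.2 0.1 4.0 0"

```text
time: 25.7
tool_pos: [0.4519, -0.1342, 0.0158]
tcp_rot: [3.141, 0.042, 0.001]
wrist_force: [-0.8, -0.6, -0.0]
width: 0.422
grip_force: 30.2
```

>>> step_arm --pt "0 0 0 0.15 0" --pt "0 0 0 0.25 0" --pt "0 0 0 0.25 0" --pt "5 0 0 0.1 0" --pt "5 0 0 0.1 0" --pt "5 0 0 0.1 0" --pt "5 0 0 0.1 0" --pt "5 0 0 -3 0" --pt "5 0 0 -7 0" --pt "5 0 0 -12 0" --pt "5 0 0 -17 0" --pt "5 0 0 -17 0"

```text
time: 26.9
tool_pos: [0.4568, -0.136, 0.1936]
tcp_rot: [3.136, 0.042, 0.022]
wrist_force: [0.8, -0.4, -0.3]
width: 0.585
grip_force: 0.0
```

```bash
python3 scan.py >/dev/null; python3 soap.py t2.npz s2.npz 140 ; python3 - <<'E'
from h import *
plan(.572,.279,.10,-44+90)
z=np.load("s2.npz"); w=cloud("side",z["d"]); hsv=cv2.cvtColor(z["im"],cv2.COLOR_RGB2HSV)
k=(abs(w[...,0]-.46)<.06)&(abs(w[...,1]+.13)<.06)&(w[...,2]>.024)&(w[...,2]<.04)&(hsv[...,1]>50)
P=w[k]; print("soap in tray",len(P),np.round(cv2.minAreaRect(P[:,:2].astype(np.float32)),3) if 0 else cv2.minAreaRect(P[:,:2].astype(np.float32)),np.median(P[:,2]))
save("s4",cv2.resize(z["im"][150:320,240:400],None,fx=3,fy=3))
E
```

```text
top 94 rect [0.5719 0.2792] mean [0.5721 0.2804] [0.035 0.057] long dir -46.1 rad 0.043
top 42 rect [0.5475 0.3624] mean [0.5465 0.3624] [0.029 0.029] long dir 3.8 rad 0.054
top 42 rect [0.5451 0.335 ] mean [0.5446 0.3318] [0.029 0.032] long dir -86.2 rad 0.026
side 163 rect [0.5738 0.284 ] mean [0.5724 0.2849] [0.031 0.056] long dir -42.4 rad 0.042
(278, 285) [ 22  91 143]
(307, 289) [ 28  22 152]
(283, 303) [ 23  93 132]
(292, 300) [ 20 100  66]
(277, 290) [ 23  92 130]
(302, 279) [ 37  28 156]
t 27.0 shift [ 12.98 -41.04   8.71] twist 45.5 (or -134) q6 1.2 tool x,y in world [1.    0.027] [ 0.027 -1.   ] zaxis [ 0.004 -0.001 -1.   ]
soap in tray 107 ((0.4553670883178711, -0.13016507029533386), (0.05509974807500839, 0.03626248612999916), 3.493159294128418) 0.03160055057573263
```

View pics/s4.png

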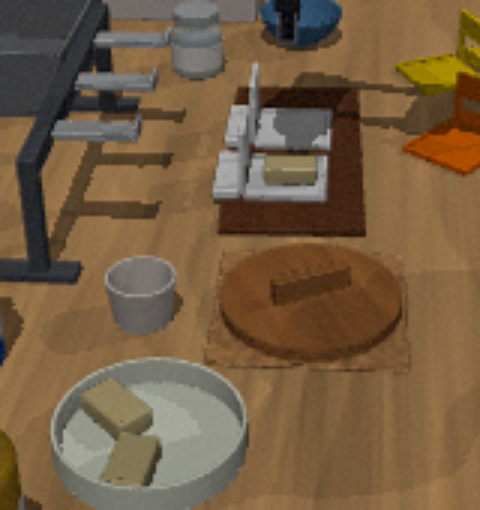

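The first bar lies in the near holder's tray at (290,170). The second holder's tray is empty, and the two remaining bars are at (117,407) and (135,460).

```bash
python3 -c "
from h import *
im=np.load('top0.npz')['im'];d=np.load('top0.npz')['d'];w=cloud('top',d)
hs=cv2.cvtColor(im,cv2.COLOR_RGB2HSV)
k=(hs[...,0]>100)&(hs[...,0]<125)&(hs[...,1]>180)&(w[...,1]>.1)&(w[...,2]>.03)
print(np.percentile(w[k],[5,50,95],axis=0)); print(ray('top',258,131,.21))"
```

```text
[[0.69649973 0.17743616 0.12427929]
 [0.71530221 0.19846355 0.14373367]
 [0.74419332 0.23252494 0.17245852]]
[0.73290903 0.20210267 0.21      ]
```

>>> step_arm --pt "5.2 0.8 -2.5 0 -8.4" --pt "5.2 1.6 -5 0 -16.8" --pt "5.2 2.4 -7.7 0 -25.2" --pt "5.2 3.2 -10.3 0 -33.6" --pt "5.2 4 -12.9 0 -42" --pt "5.2 4.8 -15.4 0 -50.4" --pt "5.2 5.6 -18 0 -58.8" --pt "5.2 6.5 -20.6 0 -67.2" --pt "5.2 7.3 -23 0 -75.6" --pt "5.2 8 -25.6 0 -84" --pt "5.2 9 -28.2 0 -92.4" --pt "5.2 9.7 -30.8 0 -100.8" --pt "5.2 10.5 -33.4 0 -109.2" --pt "5.2 11.4 -36 2 -117.6" --pt "5.2 12.2 -38.5 4 -126" --pt "5.2 13 -41.1 7 -134" --pt "5.2 13 -41.1 10 -134.5" --pt "5.2 13 -41.1 11 -134.5" --pt "5.2 13 -41.1 11 -134.5" --pt "5.2 13 -41.1 11 -134.5"

```text
time: 29.0
tool_pos: [0.5704, 0.2796, 0.0751]
tcp_rot: [-1.177, -2.912, 0.001]
wrist_force: [0.0, 0.7, -0.4]
width: 0.605
grip_force: 0.0
```

```bash
python3 -c "
from h import *
plan(.572,.281,.006,45)"
```

```text
t 29.0 shift [-0.02  0.22  6.91] twist 1.0 (or -179) q6 -0.39 tool x,y in world [-0.719  0.695] [0.695 0.719] zaxis [-0.001 -0.    -1.   ]
```

>>> step_arm --pt "5.2 0 0.2 2 1" --pt "5.2 0 0.2 4 1" --pt "5.2 0 0.2 6 1" --pt "5.2 0 0.2 6.6 1" --pt "5.2 0 0.2 6.9 1" --pt "5.2 0 0.2 6.9 1" --pt "0 0 0.2 6.9 1" --pt "0 0 0.2 6.9 1" --pt "0 0 0.2 6.9 1" --pt "0 0 0.2 6.9 1" --pt "0 0 0.2 6.9 1" --pt "0 0 0.2 6.9 1" --force 30

```text
time: 30.2
tool_pos: [0.5734, 0.2822, 0.0081]
tcp_rot: [1.201, 2.901, 0.003]
wrist_force: [-0.1, -0.1, 6.1]
width: 0.417
grip_force: 30.3
```

>>> step_arm --pt "0 0 0 -2 0" --pt "0 0 0 -5 0" --pt "0 0 0 -8 0" --pt "0 0 0 -11 0" --pt "0 0 0 -11 0"

```text
time: 30.7
tool_pos: [0.5754, 0.2833, 0.122]
tcp_rot: [1.199, 2.897, 0.011]
wrist_force: [0.7, 0.6, 0.1]
width: 0.418
grip_force: 29.8
```

```bash
python3 -c "
from h import *
plan(.45,-.2535,.116,91.5)"
```

```text
t 30.7 shift [-29.06 -46.84   0.27] twist -46.5 (or +134) q6 -0.37 tool x,y in world [-0.707  0.707] [0.707 0.707] zaxis [ 0.009  0.004 -1.   ]
```

>>> step_arm --pt "0 -1.8 -2.9 0 8.4" --pt "0 -3.6 -5.8 0 16.8" --pt "0 -5.4 -8.7 0 25.2" --pt "0 -7.2 -11.6 0 33.6" --pt "0 -9 -14.6 0 42" --pt "0 -10.9 -17.5 0 50.4" --pt "0 -12.7 -20.5 0 58.8" --pt "0 -14.5 -23.4 0 67.2" --pt "0 -16.3 -26.3 0 75.6" --pt "0 -18.1 -29.2 0 84" --pt "0 -20 -32.2 0 92.4" --pt "0 -21.8 -35.1 0 100.8" --pt "0 -23.6 -38 0 109.2" --pt "0 -25.4 -41 0 117.6" --pt "0 -27.2 -43.9 0 126" --pt "0 -29.1 -46.8 0 133.5" --pt "0 -29.1 -46.8 3 133.5" --pt "0 -29.1 -46.8 6 133.5" --pt "0 -29.1 -46.8 6 133.5" --pt "0 -29.1 -46.8 6 133.5"

```text
time: 32.7
tool_pos: [0.4459, -0.2543, 0.0552]
tcp_rot: [-3.139, -0.042, 0.004]
wrist_force: [-0.1, -0.8, -0.8]
width: 0.414
grip_force: 29.9
```

```bash
python3 -c "
from h import *
plan(.452,-.2535,.0151,91.5)"
```

```text
t 32.7 shift [ 0.63 -0.06  4.01] twist 0.0 (or -180) q6 0.98 tool x,y in world [1.    0.027] [ 0.027 -1.   ] zaxis [-0.003  0.002 -1.   ]
```

>>> step_arm --pt "0 0.6 0 2 0" --pt "0 0.6 0 3.3 0" --pt "0 0.6 0 3.8 0" --pt "0 0.6 0 4.0 0" --pt "0 0.6 0 4.0 0"

```text
time: 33.2
tool_pos: [0.4531, -0.255, 0.0166]
tcp_rot: [3.141, 0.042, 0.0]
wrist_force: [-0.3, -0.8, 0.4]
width: 0.416
grip_force: 29.9
```

>>> step_arm --pt "0 0 0 0.1 0" --pt "0 0 0 0.2 0" --pt "0 0 0 0.2 0" --pt "5 0 0 0.05 0" --pt "5 0 0 0.05 0" --pt "5 0 0 0.05 0" --pt "5 0 0 0.05 0" --pt "5 0 0 -3 0" --pt "5 0 0 -7 0" --pt "5 0 0 -12 0" --pt "5 0 0 -17 0" --pt "5 0 0 -17 0"

```text
time: 34.4
tool_pos: [0.4579, -0.258, 0.1951]
tcp_rot: [3.133, 0.042, 0.02]
wrist_force: [0.7, -1.0, 0.5]
width: 0.582
grip_force: 0.0
```

```bash
python3 scan.py; python3 soap.py t2.npz s2.npz 140|head -4 ; python3 - <<'E'
from h import *
z=np.load("s2.npz"); w=cloud("side",z["d"]); hsv=cv2.cvtColor(z["im"],cv2.COLOR_RGB2HSV)
for y in(-.1335,-.2545):
    k=(abs(w[...,0]-.46)<.06)&(abs(w[...,1]-y)<.05)&(w[...,2]>.024)&(w[...,2]<.04)&(hsv[...,1]>50)
    P=w[k]; print("soap in tray",len(P),cv2.minAreaRect(P[:,:2].astype(np.float32)),np.median(P[:,2]))
for n,f in(("side","s2.npz"),("top","t2.npz")):
    z=np.load(f); w=cloud(n,z["d"])
    r=np.hypot(w[...,0]-.4165,w[...,1]-.1006)<.11
    P=w[r&(w[...,2]>.03)&(w[...,2]<.055)]; r_=cv2.minAreaRect(P[:,:2].astype(np.float32)); print("handle",n,len(P),r_)
    P=w[r&(w[...,2]>.0145)&(w[...,2]<.024)]; h=cv2.convexHull(P[:,:2].astype(np.float32))[:,0]; A=np.c_[2*h,np.ones(len(h))]; s=np.linalg.lstsq(A,(h**2).sum(1),rcond=None)[0]; print("lid",s[:2],np.sqrt(s[2]+s[:2]@s[:2]))
s=np.load("s2.npz")["im"]; save("s5",cv2.resize(s[150:320,240:400],None,fx=3,fy=3))
plan(.4165,.1006,.1,118)
E
```

```text
soap top 67 [0.5428 0.3466] [0.054 0.03 ] 80.4 0.0232
dish rim top 66 [0.53794018 0.3067253 ] 0.08020495470070103
soap side 248 [0.5463 0.3475] [0.085 0.035] 89.5 nan
dish rim side 375 [0.5403806  0.30892955] 0.08054080107636526
top 86 rect [0.5477 0.3478] mean [0.5481 0.3506] [0.034 0.059] long dir 87.3 rad 0.039
(278, 285) [ 41  24 168]
(307, 289) [ 35  22 150]
(283, 303) [ 23  94 128]
soap in tray 111 ((0.4548988342285156, -0.12858416140079498), (0.055113717913627625, 0.0353226400911808), 4.611464023590088) 0.03145926255165443
soap in tray 91 ((0.45341163873672485, -0.25029417872428894), (0.05901002138853073, 0.03599783778190613), 3.344820499420166) 0.03138386736781407
handle side 165 ((0.4173014461994171, 0.10048767924308777), (0.08176896721124649, 0.022166183218359947), 30.024351119995117)
lid [0.41691439 0.10132839] 0.08985993795181095
handle top 104 ((0.42029625177383423, 0.09741675853729248), (0.1485801637172699, 0.15892393887043), 64.48258209228516)
lid [0.4101128  0.10569264] 0.09813601224050489
t 34.5 shift [ -2.85 -35.74   8.74] twist -26.5 (or +154) q6 0.98 tool x,y in world [1.    0.027] [ 0.027 -1.   ] zaxis [ 0.004 -0.002 -1.   ]
```

View pics/s5.png

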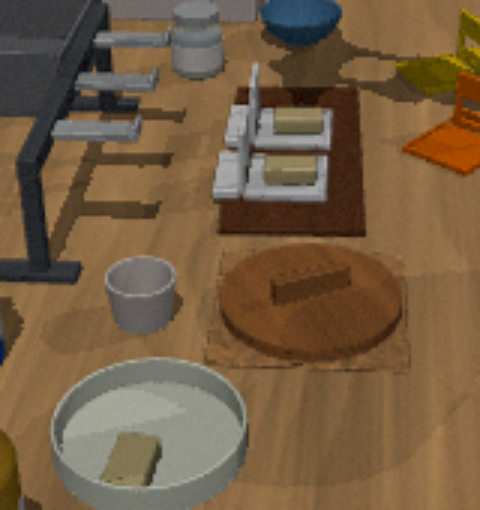

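Both trays hold a flat bar at (299,120) and (290,170). One bar is left in the dish, and the lid on the mat has its handle at (311,283).

>>> step_arm --pt "3 -0.3 -4.5 0 -5" --pt "3 -0.6 -9 0 -10" --pt "3 -1 -13.5 0 -15" --pt "3 -1.4 -18 0 -20" --pt "3 -1.8 -22.5 0 -25" --pt "3 -2.2 -27 0 -26.5" --pt "3 -2.5 -31.5 0 -26.5" --pt "3 -2.85 -35.7 0 -26.5" --pt "3 -2.85 -35.7 4 -26.5" --pt "3 -2.85 -35.7 8 -26.5" --pt "3 -2.85 -35.7 10 -26.5" --pt "3 -2.85 -35.7 10 -26.5" --pt "3 -2.85 -35.7 10 -26.5" --pt "3 -2.85 -35.7 10 -26.5"

```text
time: 35.9
tool_pos: [0.4159, 0.1011, 0.0871]
tcp_rot: [3.048, 0.76, 0.002]
wrist_force: [0.5, -0.4, -0.3]
width: 0.351
grip_force: 0.0
```

```bash
python3 -c "
from h import *
plan(.4165,.1006,.026,118)"
```

```text
t 35.9 shift [0.02 0.07 6.11] twist 0.0 (or -180) q6 1.26 tool x,y in world [0.883 0.47 ] [ 0.47  -0.883] zaxis [ 0.001  0.    -1.   ]
```

>>> step_arm --pt "3 0 0.1 2 0" --pt "3 0 0.1 4 0" --pt "3 0 0.1 5.5 0" --pt "3 0 0.1 6.1 0" --pt "3 0 0.1 6.1 0" --pt "0 0 0.1 6.1 0" --pt "0 0 0.1 6.1 0" --pt "0 0 0.1 6.1 0" --pt "0 0 0.1 6.1 0" --pt "0 0 0.1 6.1 0" --force 60

```text
time: 36.9
tool_pos: [0.4169, 0.1005, 0.0267]
tcp_rot: [3.048, 0.761, 0.004]
wrist_force: [-1.9, -0.8, 7.1]
width: 0.145
grip_force: 60.7
```

>>> step_arm --pt "0 0 0 -1 0" --pt "0 0 0 -3 0" --pt "0 0 0 -5 0" --pt "0 0 0 -6 0" --pt "0 0 0 -6 0"

```text
time: 37.4
tool_pos: [0.4168, 0.1005, 0.0869]
tcp_rot: [3.048, 0.761, 0.006]
wrist_force: [0.3, 0.5, -2.8]
width: 0.146
grip_force: 59.6
```

```bash
python3 -c "
from h import *
plan(.5412,.3093,.085,118)"
```

```text
t 37.4 shift [ 20.79 -12.58   0.25] twist 0.0 (or -180) q6 1.26 tool x,y in world [0.883 0.47 ] [ 0.47  -0.883] zaxis [ 0.004  0.001 -1.   ]
```

>>> step_arm --pt "0 3 -1.8 0 0" --pt "0 6 -3.6 0 0" --pt "0 9 -5.4 0 0" --pt "0 12 -7.2 0 0" --pt "0 15 -9 0 0" --pt "0 18 -10.8 0 0" --pt "0 20.8 -12.6 0 0" --pt "0 20.8 -12.6 0 0" --pt "0 20.8 -12.6 1.5 0" --pt "0 20.8 -12.6 2.0 0" --pt "0 20.8 -12.6 2.0 0" --pt "0 20.8 -12.6 2.0 0"

```text
time: 38.6
tool_pos: [0.5389, 0.308, 0.0643]
tcp_rot: [3.048, 0.759, -0.003]
wrist_force: [-0.7, -0.2, -2.2]
width: 0.151
grip_force: 59.6
```

```bash
python3 -c "
from h import *
plan(.5412,.3093,.0427,118)"; python3 lid.py
```

```text
t 38.6 shift [ 0.27 -0.    2.16] twist -0.0 (or +180) q6 1.56 tool x,y in world [0.883 0.469] [ 0.469 -0.883] zaxis [-0.002 -0.001 -1.   ]
2105 lid top plane slope [-0.00365525 -0.00054753] tilt 0.003696028676842225 z at dish centre 0.056137435990725126
```

>>> step_arm --pt "0 0.15 0 0.4 0" --pt "0 0.2 0 0.8 0" --pt "0 0.2 0 1.1 0" --pt "0 0.2 0 1.4 0" --pt "0 0.2 0 1.7 0" --pt "0 0.2 0 1.9 0" --pt "0 0.2 0 2.1 0" --pt "0 0.2 0 2.1 0" --pt "0 0.2 0 2.1 0"

```text
time: 39.55
tool_pos: [0.5417, 0.3102, 0.0443]
tcp_rot: [-3.048, -0.761, 0.0]
wrist_force: [0.2, -1.1, -2.9]
width: 0.146
grip_force: 59.5
```

```bash
python3 lid.py
```

```text
2107 lid top plane slope [-0.00060302 -0.00039725] tilt 0.0007221120969240547 z at dish centre 0.03612006864342928
```

Level and 1–2 mm from seated, with no snagging. Set it down, release and rise.

>>> step_arm --pt "0 0 0 0.1 0" --pt "0 0 0 0.2 0" --pt "0 0 0 0.2 0" --pt "3 0 0 0.2 0" --pt "3 0 0 0.2 0" --pt "3 0 0 0.2 0" --pt "3 0 0 0.2 0" --pt "3 0 0 -3 0" --pt "3 0 0 -8 0" --pt "3 -4 0 -13 0" --pt "3 -8 0 -14 0" --pt "3 -8 0 -14 0"

```text
time: 40.8
tool_pos: [0.4691, 0.2716, 0.1878]
tcp_rot: [-3.047, -0.761, -0.005]
wrist_force: [0.6, -0.3, -1.6]
width: 0.353
grip_force: 0.0
```

```bash
python3 lid.py; python3 - <<'E'
from h import *
im,d=shot("side"); w=cloud("side",d); hsv=cv2.cvtColor(im,cv2.COLOR_RGB2HSV)
P=w[(w[...,2]>.031)&(w[...,2]<.038)&(np.hypot(w[...,0]-.541,w[...,1]-.31)<.11)]; h=cv2.convexHull(P[:,:2].astype(np.float32))[:,0]; A=np.c_[2*h,np.ones(len(h))]; s=np.linalg.lstsq(A,(h**2).sum(1),rcond=None)[0]; print("lid",s[:2])
for y in(-.1335,-.2545):
    k=(abs(w[...,0]-.46)<.06)&(abs(w[...,1]-y)<.05)&(w[...,2]>.024)&(w[...,2]<.04)&(hsv[...,1]>50)
    P=w[k]; print("soap in tray",len(P),cv2.minAreaRect(P[:,:2].astype(np.float32))[0],np.median(P[:,2]))
save("s6",cv2.resize(im[150:320,240:400],None,fx=3,fy=3))
E
```

```text
2311 lid top plane slope [0.00120881 0.00076937] tilt 0.0014328803950703181 z at dish centre 0.034621902715968204
lid [0.54197435 0.31061531]
soap in tray 94 (0.45531272888183594, -0.1292743980884552) 0.03165891639847396
soap in tray 92 (0.45299118757247925, -0.2494737207889557) 0.03157098623398058
```

View pics/s6.png

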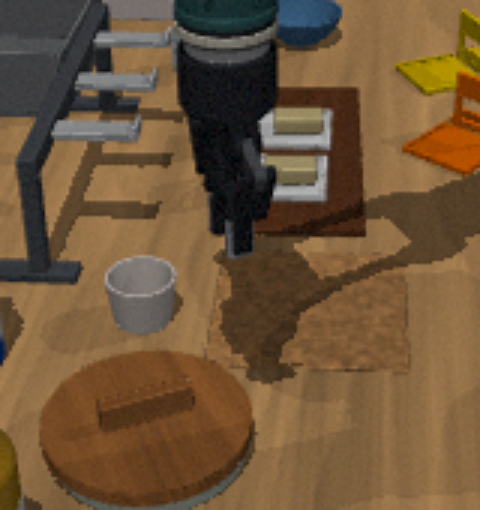

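The lid is fully seated and level on the dish at (147,425), with its top at z = 0.0346 as at the start. Both bars lie in their trays, so I hand in.

```bash
python3 -c "
from workcell import bot
print(bot.finish_job())"
```

```text
the job is handed in; nothing more can be done
None
```

I handed the job in at about 41 s on the robot's clock. In the final camera check, both hanging holders stood on the board with one bar flat in each tray, and the lid sat level and fully down on the dish. The spare bar was in the dish when I last saw it, just before the lid went back on. The hand-in gave no verdict.

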